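# Flask up the wax trees for investing

## Task

Get the three wax trees ready for the plaster: over each tree lower the steel flask whose width fits its rubber base and whose height suits the tree, the tall flasks over the tall trees and the short one over the short tree, so that it stands upright, fully down on the seat inside the lip. Do not drop a flask, knock the fragile wax or shove the bases about, and leave the spare flask, which suits no tree, where it stands.

Things in the scene. Friction and masses are not known exactly. Their poses are not given: they have to be found in the camera images.
- flask_wide_tall: Wide, tall casting flask: a plain round stainless-steel tube with brownish heat stain round its foot, open at both ends, outer diameter 67 mm, height 90 mm, wall 2 mm, about 300 g. Loose, standing upright on the bench. Origin: on its axis at the lower (stained) end; z points up along the axis.
- flask_narrow_tall: Narrow, tall casting flask: a plain round stainless-steel tube with brownish heat stain round its foot, open at both ends, outer diameter 50 mm, height 90 mm, wall 2 mm, about 220 g. Loose, standing upright on the bench. Origin: on its axis at the lower (stained) end; z points up along the axis.
- flask_narrow_short: Narrow, short casting flask: a plain round stainless-steel tube with brownish heat stain round its foot, open at both ends, outer diameter 50 mm, height 56 mm, wall 2 mm, about 140 g. Loose, standing upright on the bench. Origin: on its axis at the lower (stained) end; z points up along the axis.
- flask_wide_short: Wide, short casting flask: a plain round stainless-steel tube with brownish heat stain round its foot, open at both ends, outer diameter 67 mm, height 56 mm, wall 2 mm, about 190 g. Loose, standing upright on the bench. Origin: on its axis at the lower (stained) end; z points up along the axis. (The brown plaster ring, 108 x 72 mm, fixed nearby is no flask.)
- base_wide_tall: Wide black rubber sprue base, a round dish lying loose on the bench (300 g with its wax tree), for flasks of 67 mm outer diameter: flat seat 6 mm above the bench, 72 mm across, inside a flared lip whose top is 20 mm above the bench and 83 mm across inside, 89 mm outside. Carries the tall wax tree tree_wide_tall. Origin: centre of its underside; z up.
- base_narrow_tall: Narrow black rubber sprue base, a round dish lying loose on the bench (220 g with its wax tree), for flasks of 50 mm outer diameter: flat seat 6 mm above the bench, 55 mm across, inside a flared lip whose top is 20 mm above the bench and 66 mm across inside, 72 mm outside. Carries the tall wax tree tree_narrow_tall. Origin: centre of its underside; z up.
- base_narrow_short: Narrow black rubber sprue base, a round dish lying loose on the bench (220 g with its wax tree), for flasks of 50 mm outer diameter: flat seat 6 mm above the bench, 55 mm across, inside a flared lip whose top is 20 mm above the bench and 66 mm across inside, 72 mm outside. Carries the short wax tree tree_narrow_short. Origin: centre of its underside; z up.
- tree_wide_tall: Green wax tree fixed upright in the middle of base_wide_tall: a thin sprue with tiers of small ring patterns, 74 mm high above the seat of the base, reaching 22.5 mm out from its axis. Fragile. Origin: at its very top, on the base's axis; z up.
- tree_narrow_tall: Green wax tree fixed upright in the middle of base_narrow_tall: a thin sprue with tiers of small ring patterns, 74 mm high above the seat of the base, reaching 15 mm out from its axis. Fragile. Origin: at its very top, on the base's axis; z up.
- tree_narrow_short: Green wax tree fixed upright in the middle of base_narrow_short: a thin sprue with tiers of small ring patterns, 40 mm high above the seat of the base, reaching 15 mm out from its axis. Fragile. Origin: at its very top, on the base's axis; z up.
Things that resemble listed ones, but are neither listed nor needed, are in the scene too. What is shaped like the base_narrow_short but orange is not meant.

How it is judged:
By the outcome, as a careful person would: the job done as asked, in the order asked, and still so for the second after the job is handed in, with the robot touching nothing.
It also fails if it takes over 80 s, if anything falls off the work surface, if the arm or the gripper's body presses on something with over 40 N, if the wrist force passes 120 N, or if a joint passes its speed limit or range.

## Robot

A 6-joint arm with a two-finger parallel gripper is mounted at the origin on a cart in front of the work surface, level with it; the furniture and walls round the work are solid. World frame = base frame: x ahead of the robot, y to its left, z up, the work surface at z = 0. Lengths are in m, angles in rad, forces in N, time in s.
With the tool pointing down it reaches from about 0.275 to 0.85 m from the base axis. Payload 5.2 kg.
Tool frame: the origin (TCP) lies between the finger pads; the fingertips stand 17 mm ahead of it and the grasp point (between the pads) lies 2 mm behind it; z points along the fingers, y is the line along which they close (so a half turn about z gives the same grasp; the last joint's range is limited). The gripper opens to 85 mm and grips with 20 to 120 N. Pads are 22 mm wide; open, the fingers measure 114 mm over their backs; the gripper's body (76 mm by 85 mm) begins 54 mm behind the grasp point. The pads swing forward as they close: fully open they stand 13 mm farther back than shut.
Start: joints at [1.124, 0.259, 1.535, -0, 1.348, -0.203], TCP at [0.133, 0.534, 0.248] pointing down, gripper open.
Joint ranges: [-3.14, 3.14], [-0.91, 2.08], [0.19, 2.58], [-1.22, 4.36], [0.22, 2.71], [-3.12, 3.12]. Speed limits (rad/s): [2.57, 2.57, 3.14, 3.14, 3.14, 3.14].

## Interface

Orientations are given as a rotation vector (axis times angle).
In Python, from cell import env, grab_frame, job_done gives the robot as it stands.
- The arm moves only by the tool servo_tool, never from a script. Its argument "plan" is a list of rows, each a list of 5 numbers: the shift along the world's x, y, z in units of 0.2 m (1.0 is 0.2 m), then the turn about the world's z in units of 45 degrees (1.0 is 45 degrees), then the opening, from 0 (shut) to 1 (fully open). In form: [[dx, dy, dz, twist, fingers], ...]. A call has 1 to 5 rows; each row is the pose to reach, as a shift and turn from the pose commanded when the call began; what a row does not reach only later rows make up. A row lasts 1/10 s, in which the tool goes at most 50 mm and 8.59 degrees, less where a joint would pass 70% of its speed; a pose out of reach is approached as far as the arm can. A call with a number of a shift or a turn outside -1 to 1 is refused whole. A call with a gripper value outside its range is refused whole. The fingers move at their own pace and stop on an object; the grip force is fixed at half the most. Time passes only in rows, so rows that repeat a pose let the fingers close. It gives the time, the measured TCP pose, the force, the opening and the grip force at its end, in the units of the state.
- env.get_state(): the state, without advancing time (a new reading comes with each control period).
- grab_frame(name): name is "side" or "top" or "wrist"; returns a dict with "image" (384x512x3 uint8, red, green, blue), "intrinsics" (3x3 intrinsics, pixels), "D" ([k1, k2, p1, p2, k3] as OpenCV has them; the pictures are not rectified), "xyz" and "orientation" of the camera in the world. Camera axes: x right, y down, z forward; pixel columns grow to the right and rows downward; lengths in m; the calibration is good to about 2 mm. A picture is of the moment at which its call begins. There is no depth.
- job_done(): hands the job in; it is judged then, once.
The state is a dict: "clock": time; "qpos": joint angles; "joint_velocities": joint speeds; "joint_efforts": joint torques, N m; "position": TCP position; "eef_rot": TCP orientation; "wrist_force": force on the tool from outside, world axes, zero at the start; "moment": the same for the moment, N m; "width": finger opening in m; "grasp_force": force on a finger pad.
Only numpy, scipy, OpenCV 4.12 (cv2) and the standard library are available. Lean on these libraries where they do the work, as an engineer would, in place of code of your own. Each camera call takes 0.05 s, during which the arm holds its last target. There are 200 camera calls.

## Working session

There is one attempt and no reset: what is moved stays moved. The work goes in short steps, Python scripts to look and compute and a tool call to move; the robot and the scene stay as the last step left them, time stands still between calls to the robot, and variables do not carry over. Pictures are saved under pics/ and viewed, at most 14 in all, crops included, and the job is handed in when it is done.

Besides the shell and the picture viewer there is one more tool, called after "Emit:" as a command line: name --pt "numbers of a row" for each row, then --argument value for the rest. servo_tool: Moves the arm, as the interface text tells. Shifts and turns lie within -1 to 1; 1 stands for 0.2 m of shift or 45 degrees of turn. Its arguments: {"type":"object","properties":{"plan":{"type":"array"}},"required":["plan"]}

```bash
mkdir -p pics; ls
python3 - <<'E'
from cell import env, grab_frame
import cv2,pickle,numpy as np
d={}
for n in ["top","side","wrist"]:
    f=grab_frame(n); d[n]=f; cv2.imwrite(f"pics/a_{n}.png",f["image"][:,:,::-1])
    print(n,np.round(f["intrinsics"],1).tolist(),np.round(f["D"],3),f["xyz"],f["orientation"])
pickle.dump(d,open("a.pkl","wb"))
s=env.get_state();print({k:np.round(v,3).tolist() for k,v in s.items()})
E
```

```text
pics
top [[411.8, 0.0, 257.3], [0.0, 411.8, 191.0], [0.0, 0.0, 1.0]] [-0.024  0.     0.     0.     0.   ] [0.36314721 0.02324982 1.23166184] [-2.18244981  2.14736174 -0.12721677]
side [[393.5, 0.0, 255.1], [0.0, 393.5, 191.8], [0.0, 0.0, 1.0]] [-0.091  0.     0.     0.     0.   ] [ 0.19835661 -0.83759918  0.74710334] [-2.18445234  0.32020039 -0.19310243]
wrist [[295.4, 0.0, 258.4], [0.0, 295.4, 188.9], [0.0, 0.0, 1.0]] [-0.022  0.     0.     0.     0.   ] [0.06168439 0.55221934 0.37327632] [2.28485474 1.78594995 0.26085098]
{'clock': 0.15, 'qpos': [1.124, 0.259, 1.536, -0.0, 1.348, -0.203], 'joint_velocities': [0.0, -0.003, -0.002, 0.001, 0.001, 0.001], 'joint_efforts': [0.001, -44.638, -29.082, -0.0, 0.008, -0.0], 'position': [0.133, 0.533, 0.248], 'eef_rot': [-0.382, -3.118, 0.002], 'wrist_force': [0.626, -0.501, 0.045], 'moment': [-0.0, -0.011, 0.02], 'grasp_force': 0.0, 'width': 0.085}
```

View pics/a_top.png

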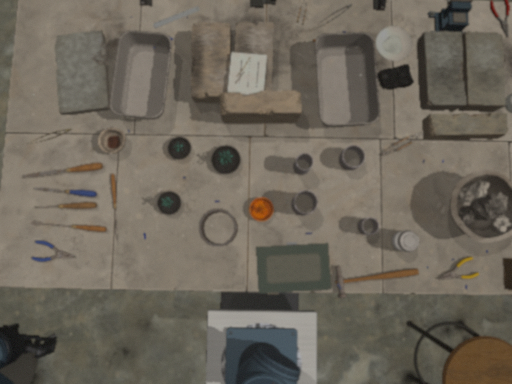

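View pics/a_side.png

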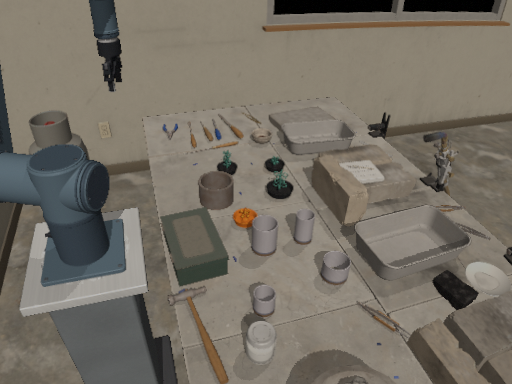

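The top view shows three dark bases with green trees at (179,148), (225,159, the wide one) and (168,203), and an orange decoy at (261,209). Flasks are at (303,163), (351,157), (304,203) and (368,226). The brown ring is at (218,227) and a white jar at (405,240). In the side view the flasks are at (264,235), (304,226), (335,266) and (264,298). I'll enlarge both to confirm.

Run:
```python
import cv2,pickle,numpy as np
d=pickle.load(open("a.pkl","rb"))
t=d["top"]["image"][130:250,140:420,::-1]; s=d["side"]["image"][140:320,200:360,::-1]
t=cv2.resize(t,None,fx=2.85,fy=2.85,interpolation=cv2.INTER_CUBIC); cv2.imwrite("pics/b_top.png",cv2.convertScaleAbs(t,alpha=1.6))
s=cv2.resize(s,None,fx=3.3,fy=3.3,interpolation=cv2.INTER_CUBIC); cv2.imwrite("pics/b_side.png",cv2.convertScaleAbs(s,alpha=1.3))
```

```text
(no output)
```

View pics/b_top.png

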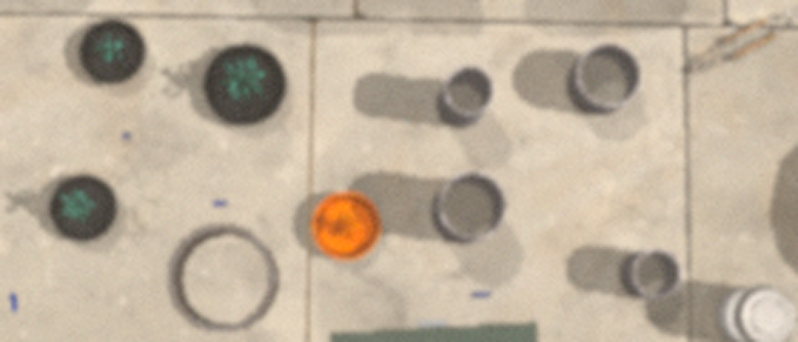

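View pics/b_side.png

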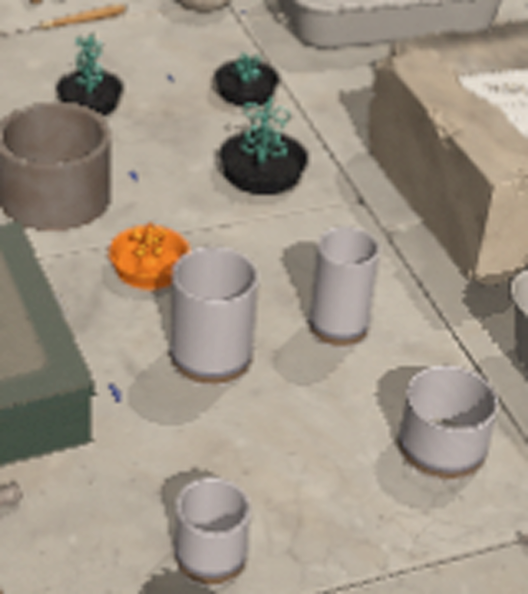

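The crops confirm the identities:
- **Wide tall base:** top (225,159), large with a tall tree.
- **Narrow tall base:** top (168,203), tall tree, side (227,163).
- **Narrow short base:** top (179,148), short tree, side (275,163).
- **Flasks to use:** wide tall at top (304,203), narrow tall at (303,163), narrow short at (368,226).
- **Spare:** wide short at (351,157).

Next I'll work out positions.

```bash
cat > h.py <<'E'
import cv2,numpy as np
from scipy.spatial.transform import Rotation as R
def ray(f,uv):
    uv=np.array(uv,float).reshape(-1,1,2)
    p=cv2.undistortPoints(uv,f["intrinsics"],np.array(f["D"]))[:,0]
    return np.c_[p,np.ones(len(p))]@R.from_rotvec(f["orientation"]).as_matrix().T
def plane(f,uv,z):
    r=ray(f,uv); c=np.array(f["xyz"]); return c+r*((z-c[2])/r[:,2])[:,None]
def project(f,P):
    Rm=R.from_rotvec(f["orientation"]).as_matrix()
    return cv2.projectPoints(np.array(P,float).reshape(-1,1,3),cv2.Rodrigues(Rm.T)[0],-Rm.T@f["xyz"],f["intrinsics"],np.array(f["D"]))[0][:,0]
def circ(P):  # least squares circle
    A=np.c_[2*P[:,:2],np.ones(len(P))]; s=np.linalg.lstsq(A,(P[:,:2]**2).sum(1),rcond=None)[0]
    return s[0],s[1],np.sqrt(s[2]+s[0]**2+s[1]**2)
def dark_bases(f,z=0.02,thr=62,amin=250):
    im=f["image"]; hsv=cv2.cvtColor(im,cv2.COLOR_RGB2HSV)
    m=((im.max(2)<thr)|((hsv[...,0]>70)&(hsv[...,0]<95)&(hsv[...,1]>90))).astype(np.uint8)
    m=cv2.morphologyEx(m,cv2.MORPH_OPEN,np.ones((3,3)))
    out=[]
    for c in cv2.findContours(m,cv2.RETR_EXTERNAL,cv2.CHAIN_APPROX_NONE)[0]:
        if cv2.contourArea(c)>amin:
            h=cv2.convexHull(c)[:,0]
            (u,v),_=cv2.minEnclosingCircle(h)
            out.append(((round(u),round(v)),np.round(circ(plane(f,c[:,0],z)),4)))
    return out
E
python3 - <<'E'
from h import *; import pickle
d=pickle.load(open("a.pkl","rb"));t,s=d["top"],d["side"]
for n,f in(("top",t),("side",s)):
    print(n,*[o for o in dark_bases(f,amin=150) if 120<o[0][1]<220],sep="\n ")
for n,a,b,z in(("WT",(304.6,202.6),(265.2,223.9),.09),("NT",(303.5,163.7),(305.2,215.2),.09),("NS",(368.4,225.4),(264.5,293),.056),("WS",(352.3,157.4),(336,260.5),.056)):
    print(n,np.round(plane(t,a,z)[0],4),np.round(plane(s,b,z)[0],4))
E
```

```text
top
 ((475, 206), array([ 0.4649, -0.6303,  0.0352]))
 ((168, 202), array([0.4622, 0.2805, 0.0312]))
 ((498, 189), array([ 0.5236, -0.707 ,  0.0334]))
 ((225, 159), array([0.5948, 0.1165, 0.0399]))
 ((179, 148), array([0.6273, 0.2571, 0.0313]))
side
 ((279, 187), array([0.5857, 0.101 , 0.0418]))
 ((98, 212), array([0.1073, 0.1684, 0.1599]))
 ((274, 164), array([0.6192, 0.2428, 0.0347]))
 ((378, 128), array([1.1457, 0.4003, 0.058 ]))
WT [ 0.4627 -0.1126  0.09  ] [ 0.4637 -0.1219  0.09  ]
NT [ 0.5724 -0.1092  0.09  ] [ 0.5764 -0.1177  0.09  ]
NS [ 0.4032 -0.2993  0.056 ] [ 0.4017 -0.3066  0.056 ]
WS [ 0.5997 -0.2552  0.056 ] [ 0.6001 -0.2616  0.056 ]
```

Emit:
servo_tool --pt "0.1 -0.12 0 0 1" --pt "0.25 -0.3 0 0 1" --pt "0.4 -0.5 0 0 1" --pt "0.55 -0.7 0 0 1" --pt "0.67 -0.83 0 0 1"

```text
clock: 0.65
position: [0.2674, 0.3653, 0.2481]
eef_rot: [-0.383, -3.118, 0.001]
wrist_force: [0.7, 0.6, 0.1]
width: 0.0854
grasp_force: 0.0
```

Emit:
servo_tool --pt "0.13 -0.16 0 0 1" --pt "0.27 -0.34 0 0 1" --pt "0.42 -0.53 0 0 1" --pt "0.57 -0.71 0 0 1" --pt "0.67 -0.83 0 0 1"

```text
clock: 1.15
position: [0.4022, 0.1993, 0.2483]
eef_rot: [0.385, 3.117, -0.001]
wrist_force: [1.1, 0.7, -0.2]
width: 0.0851
grasp_force: 0.0
```

Run:
```python
from cell import env, grab_frame
from h import *; import pickle
f=grab_frame("wrist"); pickle.dump(f,open("w1.pkl","wb")); cv2.imwrite("pics/w1.png",f["image"][:,:,::-1])
print(f["xyz"],R.from_rotvec(f["orientation"]).as_matrix().round(3).tolist(),env.get_state()["position"])
print(*dark_bases(f,amin=300),sep="\n")
```

```text
[0.33123576 0.21819936 0.37391823] [[0.243, 0.929, 0.279], [0.97, -0.233, -0.07], [0.0, 0.288, -0.958]] [0.40490596 0.19692878 0.24824676]
((256, 352), array([0.7363, 0.1093, 0.2492]))
((59, 252), array([ 0.4549, -0.0905,  0.021 ]))
((333, 189), array([0.4511, 0.2867, 0.0237]))
((190, 176), array([0.4016, 0.1073, 0.0424]))
((64, 88), array([ 0.2693, -0.0016,  0.0477]))
((88, 2), array([0.1437, 0.0741, 0.0769]))
```

View pics/w1.png

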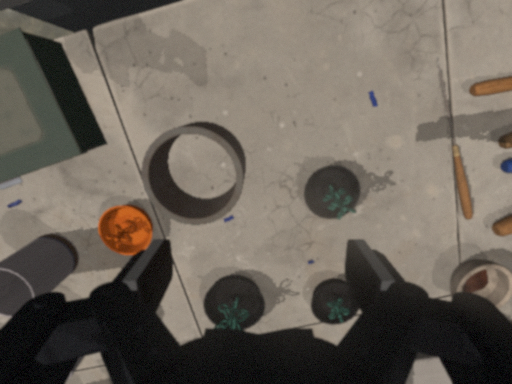

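The wrist view shows the narrow tall base at (333,190), the wide base at (233,302) partly behind the gripper, the narrow short base at (336,300), and the orange decoy at (126,230).

```bash
cat >> h.py <<'E'
def seeded(f,uv,r,z,lo=0,hi=75):
    "circle fit to the dark blob (plus green) round a seed pixel"
    im=f["image"]; hsv=cv2.cvtColor(im,cv2.COLOR_RGB2HSV)
    m=(((im.max(2)<hi)&(im.max(2)>=lo))|((hsv[...,0]>70)&(hsv[...,0]<95)&(hsv[...,1]>90))).astype(np.uint8)
    k=np.zeros_like(m); cv2.circle(k,uv,r,1,-1); m=cv2.morphologyEx(m&k,cv2.MORPH_OPEN,np.ones((5,5)))
    c=max(cv2.findContours(m,cv2.RETR_EXTERNAL,cv2.CHAIN_APPROX_NONE)[0],key=cv2.contourArea)[:,0]
    P=plane(f,c,z); o=circ(P)
    for _ in range(4):
        e=np.abs(np.hypot(P[:,0]-o[0],P[:,1]-o[1])-o[2]); P=P[e<max(np.percentile(e,80),.001)]; o=circ(P)
    return np.round(o,4),len(P)
E
python3 - <<'E'
from h import *; import pickle
from cell import env
print(env.get_state()["position"],env.get_state()["clock"])
f=pickle.load(open("w1.pkl","rb"))
im=f["image"].max(2); print(im[190,290:380:3],im[190,345],im[300,200:270:4])
for hi in(50,60,70,80):
    print(hi,seeded(f,(333,190),45,.02,hi=hi),seeded(f,(233,300),42,.02,hi=hi),seeded(f,(333,300),30,.02,hi=hi))
E
```

```text
[0.40490596 0.19692878 0.24824676] 1.2
[129 148 138 124 124  73  60  63  61  65  61  60  60  68  70  56  65  71
  59  57  49  50  45  64 116 109 114 136 126 118] 59 [149  75  38  39  44  44  44  43  38  68  40  44  40  42  39  39  82 104]Traceback (most recent call last):
  File "<stdin>", line 7, in <module>
  File "h.py", line 31, in seeded
    c=max(cv2.findContours(m,cv2.RETR_EXTERNAL,cv2.CHAIN_APPROX_NONE)[0],key=cv2.contourArea)[:,0]
      ~~~^^^^^^^^^^^^^^^^^^^^^^^^^^^^^^^^^^^^^^^^^^^^^^^^^^^^^^^^^^^^^^^^^^^^^^^^^^^^^^^^^^^^
ValueError: max() iterable argument is empty
```

Run:
```python
from h import *; import pickle
from cell import env,grab_frame
f=pickle.load(open("w1.pkl","rb"))
for hi in(75,85,95):
    print(hi,seeded(f,(333,190),45,.02,hi=hi),seeded(f,(233,300),40,.02,hi=hi),seeded(f,(333,298),30,.02,hi=hi))
for i in range(3): f=grab_frame("wrist")
print(env.get_state()["position"],f["xyz"])
for hi in(75,85,95):
    print(hi,seeded(f,(333,190),45,.02,hi=hi),seeded(f,(233,300),40,.02,hi=hi),seeded(f,(333,298),30,.02,hi=hi))
```

```text
75 (array([0.4605, 0.2811, 0.0334]), 116) (array([0.5996, 0.1146, 0.0537]), 79) (array([0.622 , 0.2591, 0.0373]), 64)
85 (array([0.4606, 0.2812, 0.0342]), 119) (array([0.5993, 0.1147, 0.0542]), 77) (array([0.6223, 0.2593, 0.0378]), 71)
95 (array([0.4607, 0.2814, 0.0349]), 131) (array([0.6014, 0.1155, 0.0519]), 80) (array([0.6222, 0.259 , 0.0384]), 73)
[0.40066803 0.20132852 0.24797389] [0.33080265 0.21936226 0.37373969]
75 (array([0.4604, 0.2811, 0.0334]), 118) (array([0.5997, 0.1153, 0.0521]), 76) (array([0.6221, 0.2596, 0.0372]), 67)
85 (array([0.4606, 0.2813, 0.0342]), 126) (array([0.5987, 0.1156, 0.0533]), 77) (array([0.6222, 0.259 , 0.0379]), 64)
95 (array([0.4607, 0.2813, 0.0349]), 126) (array([0.6018, 0.1179, 0.0505]), 78) (array([0.6221, 0.2591, 0.0386]), 63)
```

Emit:
servo_tool --pt "0.15 0 0 0 1" --pt "0.35 0 0 0 1" --pt "0.5 0 0 0 1" --pt "0.55 0 0 0 1" --pt "0.55 0 0 0 1"

```text
clock: 1.85
position: [0.5105, 0.2028, 0.2476]
eef_rot: [-0.38, -3.117, 0.0]
wrist_force: [0.7, 0.3, -0.3]
width: 0.0853
grasp_force: 0.0
```

Run:
```python
from h import *; import pickle
from cell import env,grab_frame
grab_frame("wrist"); f=grab_frame("wrist"); pickle.dump(f,open("w2.pkl","wb"))
print(env.get_state()["position"])
for n,P,rad in(("NT",(.461,.281,.02),.036),("WT",(.596,.116,.02),.0445),("NS",(.625,.258,.02),.036)):
    c=project(f,P)[0]; r=np.hypot(*(project(f,np.add(P,(0,rad,0)))[0]-c))
    print(n,c.round(),r.round(),[seeded(f,tuple(int(v) for v in c),int(r*1.25),.02,hi=h) for h in(75,90)])
```

```text
[0.50898362 0.20259574 0.24795531]
NT [313. 108.] 32.0 [(array([0.4613, 0.2811, 0.034 ]), 170), (array([0.4613, 0.2811, 0.0346]), 169)]
WT [210. 242.] 33.0 [(array([0.593 , 0.1171, 0.0425]), 110), (array([0.5933, 0.117 , 0.0431]), 134)]
NS [319. 237.] 28.0 [(array([0.6273, 0.2568, 0.0331]), 89), (array([0.6261, 0.2571, 0.0345]), 103)]
```

Emit:
servo_tool --pt "-0.05 -0.15 0 0 1" --pt "-0.12 -0.35 0 0 1" --pt "-0.2 -0.58 0 0 1" --pt "-0.25 -0.8 0 0 1" --pt "-0.3 -1 0 0 1"

```text
clock: 2.45
position: [0.4484, 0.0013, 0.2486]
eef_rot: [0.38, 3.118, -0.0]
wrist_force: [0.2, 1.1, 0.5]
width: 0.0853
grasp_force: 0.0
```

Emit:
servo_tool --pt "-0.06 -0.2 0 0 1" --pt "-0.13 -0.4 0 0 1" --pt "-0.18 -0.55 0 0 1" --pt "-0.24 -0.65 0 0 1" --pt "-0.24 -0.65 0 0 1"

```text
clock: 2.95
position: [0.4007, -0.1289, 0.2485]
eef_rot: [-0.386, -3.117, 0.001]
wrist_force: [0.5, 0.5, -0.3]
width: 0.0855
grasp_force: 0.0
```

Run:
```python
from h import *; import pickle
from cell import env,grab_frame
grab_frame("wrist"); f=grab_frame("wrist"); pickle.dump(f,open("w3.pkl","wb"))
print(env.get_state()["position"])
for n,P in(("WT",(.4627,-.1126,.09)),("NT",(.5724,-.1092,.09)),("NS",(.4032,-.2993,.056))): print(n,project(f,P)[0].round())
cv2.imwrite("pics/w3.png",cv2.resize(f["image"][:,:,::-1],(800,600),interpolation=cv2.INTER_CUBIC))
```

```text
[ 0.4019841  -0.12728851  0.24851981]
WT [286. 229.]
NT [309. 313.]
NS [113. 207.]
```

View pics/w3.png

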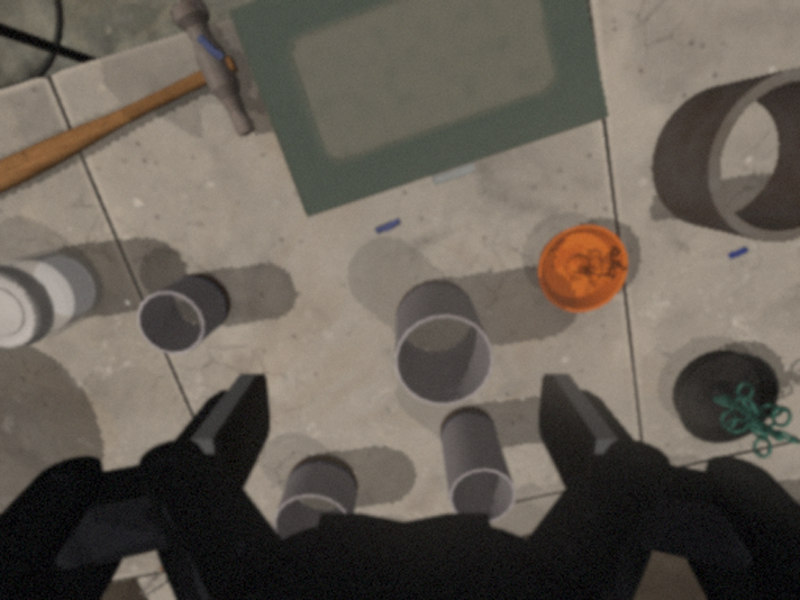

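The flask rims are at (443,358) for wide tall, (483,494) for narrow tall and (172,321) for narrow short, in enlarged pixels (scale 1.5625). The spare is at (313,515).

Run:
```python
from h import *; import pickle
f=pickle.load(open("w3.pkl","rb"))
g=cv2.GaussianBlur(f["image"],(0,0),.6).max(2).astype(float)
def rim(f,P,r):
    o=[P[0],P[1]]
    for it in range(4):
        a=np.linspace(0,2*np.pi,120,endpoint=False); rr=np.arange(r-.008,r+.0081,.0004)
        Q=np.stack([o[0]+np.outer(np.cos(a),rr),o[1]+np.outer(np.sin(a),rr),np.full((120,len(rr)),P[2])],-1)
        uv=project(f,Q.reshape(-1,3)).astype(np.float32).reshape(120,-1,2)
        v=cv2.remap(g.astype(np.float32),uv[...,0],uv[...,1],cv2.INTER_LINEAR)
        th=v-cv2.blur(v,(25,1)); k=th.argmax(1); pk=th.max(1)>8
        p=Q[np.arange(120),k][pk]; c=circ(p)
        for _ in range(4):
            e=np.abs(np.hypot(p[:,0]-c[0],p[:,1]-c[1])-c[2]); p=p[e<max(.0012,np.median(e)*1.5)]; c=circ(p)
        o=c
    return np.round(c,4),len(p)
for n,P,r,uv in(("WT",(.4627,-.1126,.09),.0325,(443,358)),("NT",(.5724,-.1092,.09),.024,(483,494)),("NS",(.4032,-.2993,.056),.024,(172,321))):
    e=plane(f,np.array(uv)/1.5625-.18,P[2])[0]
    print(n,e.round(4),rim(f,e,r),project(f,P)[0].round())
```

```text
WT [ 0.4623 -0.1149  0.09  ] (array([ 0.4651, -0.1151,  0.0325]), 120) [286. 229.]
NT [ 0.577  -0.1102  0.09  ] (array([ 0.5792, -0.1115,  0.0241]), 77) [309. 313.]
NS [ 0.4007 -0.3024  0.056 ] (array([ 0.4022, -0.3047,  0.024 ]), 102) [113. 207.]
```

Emit:
servo_tool --pt "0.15 0.03 0 0 1" --pt "0.31 0.065 0 0 1" --pt "0.31 0.065 -0.15 0 1" --pt "0.31 0.065 -0.3 0 1" --pt "0.31 0.065 -0.4 0 1"

```text
clock: 3.55
position: [0.4642, -0.1126, 0.1665]
eef_rot: [-0.377, -3.117, -0.002]
wrist_force: [-0.5, 0.4, 0.6]
width: 0.0853
grasp_force: 0.0
```

Run:
```python
from h import *
from cell import env,grab_frame
grab_frame("wrist");f=grab_frame("wrist")
cv2.imwrite("pics/w4.png",f["image"][:,:,::-1])
s=env.get_state();print(s["position"],project(f,[(.4651,-.1151,.09),(*s["position"][:2],.09)]))
```

```text
[ 0.46291572 -0.11235584  0.16569196] [[253.18426095 211.6592549 ]
 [256.14286085 208.03508603]]
```

View pics/w4.png

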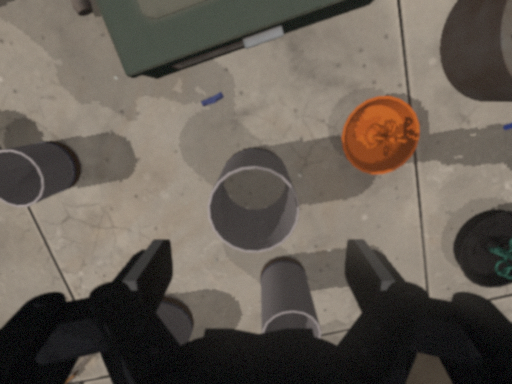

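The wide tall rim sits at about (254,209), within 2 mm of the point below the TCP at (256,208). I'll descend and grasp.

Emit:
servo_tool --pt "0 -0.01 -0.12 0 1" --pt "0 -0.01 -0.26 0 1" --pt "0 -0.01 -0.4 0 1" --pt "0 -0.01 -0.5 0 1" --pt "0 -0.01 -0.54 0 1"

```text
clock: 4.15
position: [0.4646, -0.1161, 0.0598]
eef_rot: [-0.38, -3.117, -0.001]
wrist_force: [0.1, -0.3, -0.5]
width: 0.0854
grasp_force: 0.0
```

Emit:
servo_tool --pt "0 0 0 0 0.75" --pt "0 0 0 0 0.7" --pt "0 0 0 0 0.6" --pt "0 0 0 0 0.5" --pt "0 0 0 0 0.5"

```text
clock: 4.65
position: [0.4657, -0.1175, 0.0615]
eef_rot: [0.382, 3.116, -0.001]
wrist_force: [0.5, 1.8, 6.5]
width: 0.0648
grasp_force: 67.5
```

Emit:
servo_tool --pt "0 0 0.03 0 0.5" --pt "0 0 0.1 0 0.5" --pt "0 0 0.25 0 0.5" --pt "0 0 0.45 0 0.5" --pt "0 0 0.65 0 0.5"

```text
clock: 5.15
position: [0.4637, -0.1169, 0.1912]
eef_rot: [-0.382, -3.116, -0.001]
wrist_force: [0.9, -0.2, -2.2]
width: 0.0648
grasp_force: 67.7
```

Emit:
servo_tool --pt "0.05 0.1 0 0 0.5" --pt "0.17 0.3 0 0 0.5" --pt "0.3 0.55 0 0 0.5" --pt "0.42 0.75 0 0 0.5" --pt "0.5 0.85 0 0 0.5"

```text
clock: 5.65
position: [0.5651, 0.056, 0.1902]
eef_rot: [-0.379, -3.118, -0.002]
wrist_force: [-0.6, -1.3, -3.1]
width: 0.0647
grasp_force: 68.3
```

Run:
```python
from h import *
from cell import env,grab_frame
for i in range(2): grab_frame("wrist")
f=grab_frame("wrist")
cv2.imwrite("pics/w5.png",cv2.resize(f["image"][:,:,::-1],(800,600)))
s=env.get_state();p=s["position"];print(p,s["width"],s["grasp_force"],s["wrist_force"])
print(project(f,[(*p[:2],p[2]+.03),(.594,.1168,.02)])*1.5625)
```

```text
[0.56476054 0.05422192 0.18976955] 0.06476746039827756 68.28307521762326 [-0.11079369 -0.68527711 -2.58759121]
[[391.50981129 466.43432058]
 [500.11519725 291.23540984]]
```

View pics/w5.png

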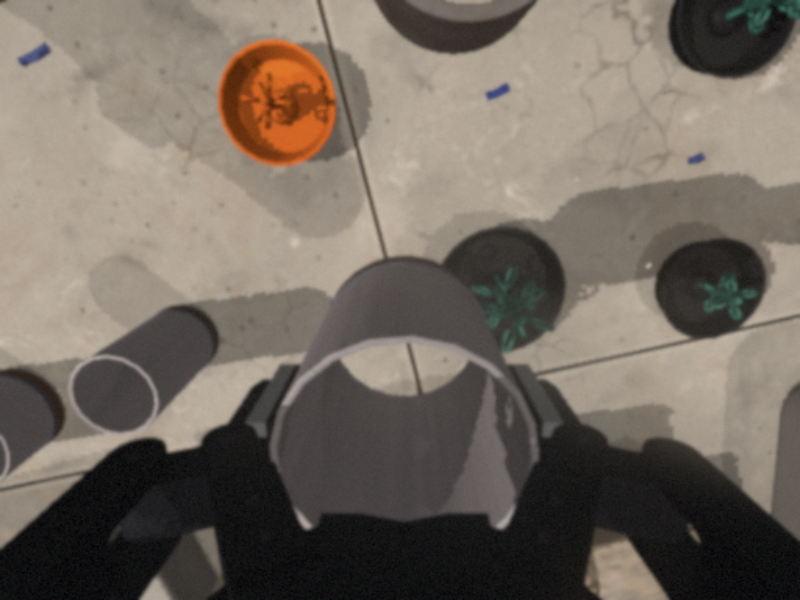

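The flask is held upright: rim at (273–538, top 337), with the far edge of its foot at (400,258). The wide base with its tree is at (505,288).

```bash
cat > rel.py <<'E'
from h import *
from cell import env,grab_frame
f=grab_frame("wrist"); p=np.array(env.get_state()["position"])
def fix(uv,z,r):
    from scipy.optimize import least_squares
    P=plane(f,np.array(uv)/1.5625-.18,z)
    s=least_squares(lambda c:np.hypot(P[:,0]-c[0],P[:,1]-c[1])-r,p[:2]); return s.x-p[:2],s.fun
E
python3 - <<'E'
from rel import *
np.set_printoptions(precision=4,suppress=True)
print(p)
print(fix([(273,440),(290,393),(330,352),(405,336),(470,350),(515,385),(538,445)],p[2]+.03,.0335))
print(fix([(400,258),(355,270),(447,272),(340,283)],p[2]-.06,.0335))
g=seeded(f,(323,184),46,.02,hi=85);print(g)
print(seeded(f,(323,184),46,.02,hi=70))
E
```

```text
[0.5641 0.0532 0.1897]
(array([-0.0005,  0.0027]), array([-0.0011, -0.0005,  0.0007,  0.0001,  0.0001, -0.0003, -0.001 ]))
(array([0.    , 0.0004]), array([-0.0003,  0.0001,  0.0002,  0.    ]))
(array([0.5945, 0.1157, 0.0437]), 149)
(array([0.5887, 0.1214, 0.0367]), 116)
```

Emit:
servo_tool --pt "0.05 0.1 0 0 0.5" --pt "0.1 0.2 0 0 0.5" --pt "0.14 0.28 0 0 0.5" --pt "0.15 0.31 0 0 0.5" --pt "0.15 0.31 0 0 0.5"

```text
clock: 6.35
position: [0.5945, 0.1147, 0.1901]
eef_rot: [-0.381, -3.118, 0.001]
wrist_force: [-0.6, 0.2, -2.3]
width: 0.065
grasp_force: 68.6
```

Run:
```python
from cell import *
t=[]
for i in range(3): grab_frame("side"); t.append(env.get_state()["position"])
print(t)
import cv2
f=grab_frame("side")["image"][110:230,200:340,::-1]; cv2.imwrite("pics/s6.png",cv2.resize(f,None,fx=4,fy=4,interpolation=cv2.INTER_CUBIC))
```

```text
[array([0.59425083, 0.11424515, 0.19007919]), array([0.59423122, 0.11394528, 0.19015014]), array([0.5942976 , 0.11387168, 0.19023393])]
```

View pics/s6.png

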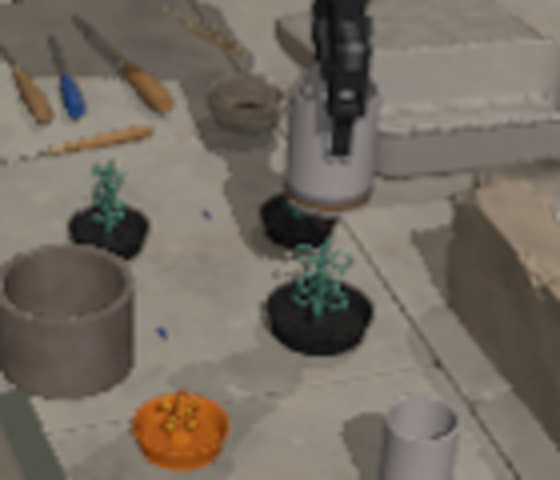

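The flask is over the wide base: its foot is at crop (330,200) and the base at (320,318). I'll check the vertical lean numerically.

Run:
```python
from h import *; import pickle
s=pickle.load(open("a.pkl","rb"))["side"]
print((project(s,[(.5943,.115,.13),(.594,.1168,.02),(.594,.1168,.08)])-[200,110])*4)
```

```text
[[326.71832751 188.1135038 ]
 [317.16254757 304.94846358]
 [321.62685255 242.11778572]]
```

Emit:
servo_tool --pt "0 0.007 -0.08 0 0.5" --pt "0 0.007 -0.2 0 0.5" --pt "0 0.007 -0.32 0 0.5" --pt "0 0.007 -0.42 0 0.5" --pt "0 0.007 -0.48 0 0.5"

```text
clock: 7.05
position: [0.5936, 0.1154, 0.0927]
eef_rot: [-0.383, -3.116, 0.001]
wrist_force: [-0.3, -0.1, -3.1]
width: 0.0648
grasp_force: 68.6
```

Emit:
servo_tool --pt "0 0 -0.03 0 0.5" --pt "0 0 -0.06 0 0.5" --pt "0 0 -0.08 0 0.5" --pt "0 0 -0.1 0 0.5" --pt "0 0 -0.115 0 0.5"

```text
clock: 7.55
position: [0.5951, 0.1162, 0.0716]
eef_rot: [0.382, 3.117, 0.0]
wrist_force: [-0.0, -0.8, -2.7]
width: 0.0648
grasp_force: 68.6
```

Emit:
servo_tool --pt "0 0 -0.008 0 0.5" --pt "0 0 -0.015 0 0.5" --pt "0 0 -0.02 0 0.5" --pt "0 0 -0.02 0 0.5" --pt "0 0 -0.02 0 0.5"

```text
clock: 8.05
position: [0.5949, 0.1162, 0.0678]
eef_rot: [0.382, 3.118, 0.0]
wrist_force: [-1.3, 0.6, 1.0]
width: 0.0646
grasp_force: 68.7
```

Emit:
servo_tool --pt "0 0 -0.004 0 0.5" --pt "0 0 -0.008 0 0.5" --pt "0 0 -0.008 0 0.5" --pt "0 0 -0.008 0 0.5"

```text
clock: 8.45
position: [0.5949, 0.1162, 0.0677]
eef_rot: [0.381, 3.117, -0.0]
wrist_force: [-4.7, 0.4, 11.9]
width: 0.0647
grasp_force: 70.0
```

Emit:
servo_tool --pt "0 0 0.006 0 0.5" --pt "0 0 0.006 0 0.8" --pt "0 0 0.006 0 0.9" --pt "0 0 0.006 0 1" --pt "0 0 0.006 0 1"

```text
clock: 8.95
position: [0.5948, 0.1161, 0.0667]
eef_rot: [-0.382, -3.118, -0.0]
wrist_force: [-0.8, -0.2, -0.1]
width: 0.0853
grasp_force: 0.0
```

Emit:
servo_tool --pt "0 0 0.05 0 1" --pt "0 0 0.2 0 1" --pt "0 0 0.4 0 1" --pt "0 0 0.6 0 1" --pt "0 0 0.75 0 1"

```text
clock: 9.45
position: [0.5954, 0.1162, 0.2206]
eef_rot: [0.381, 3.115, 0.001]
wrist_force: [0.2, 0.5, 0.1]
width: 0.0853
grasp_force: 0.0
```

Run:
```python
from cell import *
import cv2
print(env.get_state()["position"],env.get_state()["width"])
f=grab_frame("side")["image"][110:230,200:340,::-1]; cv2.imwrite("pics/s7.png",cv2.resize(f,None,fx=4,fy=4,interpolation=cv2.INTER_CUBIC))
```

```text
[0.59543088 0.11619975 0.22055333] 0.08526482777293899
```

View pics/s7.png

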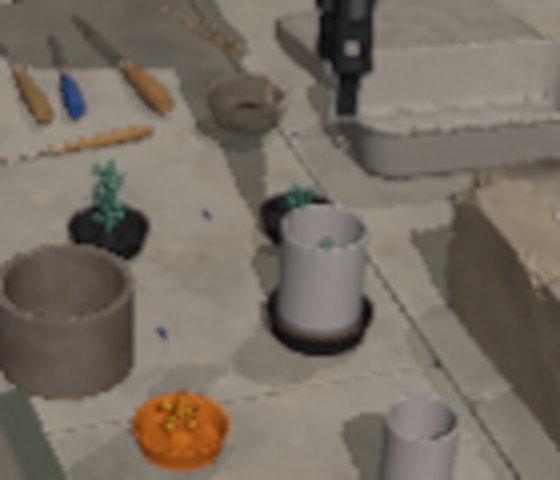

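The wide tall flask stands upright inside the lip: rim at crop (323,230), base at (320,325). Now the narrow tall flask.

Emit:
servo_tool --pt "-0.02 -0.15 0 0 1" --pt "-0.04 -0.38 0 0 1" --pt "-0.06 -0.62 0 0 1" --pt "-0.08 -0.84 0 0 1" --pt "-0.09 -1 0 0 1"

```text
clock: 10.0
position: [0.5763, -0.0865, 0.2175]
eef_rot: [0.384, 3.117, -0.001]
wrist_force: [0.7, -0.5, 0.1]
width: 0.0853
grasp_force: 0.0
```

Emit:
servo_tool --pt "0 -0.1 0 0 1" --pt "0 -0.135 -0.08 0 1" --pt "0 -0.135 -0.18 0 1" --pt "0 -0.135 -0.25 0 1" --pt "0 -0.135 -0.25 0 1"

```text
clock: 10.5
position: [0.5754, -0.1106, 0.1651]
eef_rot: [-0.382, -3.114, -0.002]
wrist_force: [-0.1, 0.3, -0.2]
width: 0.0858
grasp_force: 0.0
```

```bash
cat >> h.py <<'E'
def rim(f,P,r,w=.008):
    g=cv2.GaussianBlur(f["image"],(0,0),.6).max(2).astype(np.float32); o=[P[0],P[1]]
    for it in range(4):
        a=np.linspace(0,2*np.pi,120,endpoint=False); rr=np.arange(r-w,r+w,.0004)
        Q=np.stack([o[0]+np.outer(np.cos(a),rr),o[1]+np.outer(np.sin(a),rr),np.full((120,len(rr)),P[2])],-1)
        uv=project(f,Q.reshape(-1,3)).astype(np.float32).reshape(120,-1,2)
        v=cv2.remap(g,uv[...,0],uv[...,1],cv2.INTER_LINEAR)
        th=v-cv2.blur(v,(25,1)); k=th.argmax(1); p=Q[np.arange(120),k][th.max(1)>8]; c=circ(p)
        for _ in range(4):
            e=np.abs(np.hypot(p[:,0]-c[0],p[:,1]-c[1])-c[2]); p=p[e<max(.0012,np.median(e)*1.5)]; c=circ(p)
        o=c
    return np.round(c,4),len(p)
E
python3 - <<'E'
from h import *
from cell import env,grab_frame
grab_frame("wrist");f=grab_frame("wrist"); print(env.get_state()["position"])
print(rim(f,(.577,-.111,.09),.024),rim(f,(.574,-.109,.09),.024))
cv2.imwrite("pics/w8.png",f["image"][100:330,130:400,::-1])
E
```

```text
[ 0.5768685  -0.11086499  0.16741054]
(array([ 0.5793, -0.1115,  0.024 ]), 119) (array([ 0.5792, -0.1115,  0.024 ]), 119)
```

View pics/w8.png

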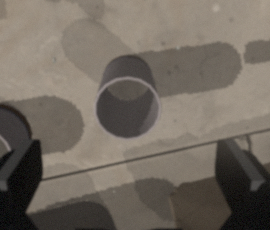

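The narrow tall rim is measured at (0.5792, -0.1115), 2 mm ahead of the TCP. I'll descend and grip.

Emit:
servo_tool --pt "0.01 0 -0.12 0 1" --pt "0.01 0 -0.26 0 1" --pt "0.01 0 -0.4 0 1" --pt "0.01 0 -0.5 0 1" --pt "0.01 0 -0.53 0 1"

```text
clock: 11.1
position: [0.5782, -0.1105, 0.0599]
eef_rot: [-0.381, -3.116, -0.001]
wrist_force: [-0.3, -0.4, 0.2]
width: 0.0855
grasp_force: 0.0
```

Emit:
servo_tool --pt "0 0 0 0 0.7" --pt "0 0 0 0 0.6" --pt "0 0 0 0 0.5" --pt "0 0 0 0 0.35" --pt "0 0 0 0 0.3"

```text
clock: 11.6
position: [0.58, -0.1113, 0.0629]
eef_rot: [0.382, 3.115, -0.001]
wrist_force: [0.0, 0.4, 6.8]
width: 0.0489
grasp_force: 61.4
```

Emit:
servo_tool --pt "0 0 0 0 0.3" --pt "0 0 0.03 0 0.3" --pt "0 0 0.15 0 0.3" --pt "0 0 0.35 0 0.3" --pt "0 0 0.55 0 0.3"

```text
clock: 12.1
position: [0.5779, -0.1105, 0.1717]
eef_rot: [-0.382, -3.116, -0.001]
wrist_force: [0.9, -0.9, -2.0]
width: 0.0489
grasp_force: 62.4
```

Emit:
servo_tool --pt "-0.03 0.1 0.1 0 0.3" --pt "-0.1 0.32 0.2 0 0.3" --pt "-0.18 0.56 0.2 0 0.3" --pt "-0.25 0.8 0.2 0 0.3" --pt "-0.3 1 0.2 0 0.3"

```text
clock: 12.6
position: [0.5172, 0.0912, 0.2115]
eef_rot: [-0.382, -3.118, -0.001]
wrist_force: [0.7, -0.1, -2.5]
width: 0.0488
grasp_force: 62.6
```

Emit:
servo_tool --pt "-0.1 0.2 0 0 0.3" --pt "-0.2 0.4 0 0 0.3" --pt "-0.3 0.57 0 0 0.3" --pt "-0.345 0.65 0 0 0.3" --pt "-0.345 0.65 0 0 0.3"

```text
clock: 13.1
position: [0.4477, 0.2212, 0.2112]
eef_rot: [-0.376, -3.118, -0.001]
wrist_force: [-0.4, 0.0, -2.4]
width: 0.0485
grasp_force: 62.6
```

Run:
```python
from h import *
from cell import env,grab_frame
for i in range(2): grab_frame("wrist")
f=grab_frame("wrist")
cv2.imwrite("pics/w9.png",cv2.resize(f["image"][:,:,::-1],(800,600)))
s=env.get_state();p=s["position"];print(p,s["width"],s["grasp_force"],s["wrist_force"])
c=project(f,[(.4615,.281,.02)])[0]; print(c)
for h in (70,80,90): print(seeded(f,tuple(int(v) for v in c),48,.02,hi=h))
print(rim(f,(p[0],p[1],p[2]+.029),.024,.006))
```

```text
[0.45003697 0.21870722 0.21113872] 0.0487248487341608 62.62029983103275 [ 0.24126559 -0.57787768 -2.18670761]
[314.62546442 166.82596212]
(array([0.4608, 0.2807, 0.0332]), 125)
(array([0.4608, 0.2809, 0.0336]), 130)
(array([0.4611, 0.281 , 0.0342]), 170)
(array([0.4473, 0.221 , 0.0232]), 73)
```

View pics/w9.png

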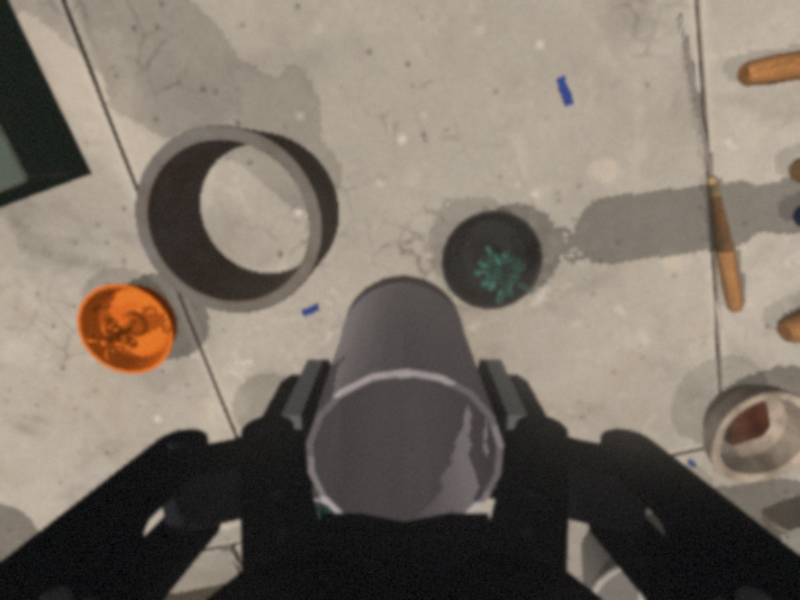

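The narrow tall flask is held upright, rim (307–503, top 370), far foot edge at (402,277). Its base is at (492,259).

Run:
```python
from rel import *
np.set_printoptions(precision=4,suppress=True)
print(p)
print(fix([(307,450),(313,415),(345,388),(405,370),(465,385),(497,415),(503,445)],p[2]+.0285,.025))
print(fix([(402,276),(365,288),(440,290)],p[2]-.0615,.025))
```

```text
[0.4502 0.2184 0.211 ]
(array([-0.0011,  0.002 ]), array([-0.0006,  0.0007, -0.0003, -0.0002,  0.0001,  0.0004, -0.0007]))
(array([-0.0007,  0.0004]), array([ 0., -0., -0.]))
```

Emit:
servo_tool --pt "0.02 0.1 0 0 0.3" --pt "0.04 0.2 0 0 0.3" --pt "0.055 0.28 0 0 0.3" --pt "0.058 0.308 0 0 0.3" --pt "0.058 0.308 0 0 0.3"

```text
clock: 13.8
position: [0.4616, 0.2808, 0.2106]
eef_rot: [-0.381, -3.118, 0.001]
wrist_force: [0.1, 0.3, -2.8]
width: 0.0489
grasp_force: 62.8
```

Emit:
servo_tool --pt "0 0 -0.05 0 0.3" --pt "0 0 -0.15 0 0.3" --pt "0 0 -0.22 0 0.3" --pt "0 0 -0.25 0 0.3" --pt "0 0 -0.25 0 0.3"

```text
clock: 14.3
position: [0.4606, 0.2799, 0.1597]
eef_rot: [-0.383, -3.116, 0.002]
wrist_force: [-0.0, 0.1, -1.4]
width: 0.0491
grasp_force: 62.7
```

Run:
```python
from h import *
from cell import env,grab_frame
f=grab_frame("side");p=env.get_state()["position"];print(p)
print((project(f,[(p[0]-.001,p[1],p[2]-.0615),(.4612,.281,.02),(.4612,.281,.08)])-[190,100])*5)
cv2.imwrite("pics/s10.png",cv2.resize(f["image"][100:200,190:300,::-1],None,fx=5,fy=5,interpolation=cv2.INTER_CUBIC))
```

```text
[0.4612004  0.28025163 0.16060819]
[[179.48361122 228.28900181]
 [183.00565008 328.1397017 ]
 [181.24651028 252.47890622]]
```

View pics/s10.png

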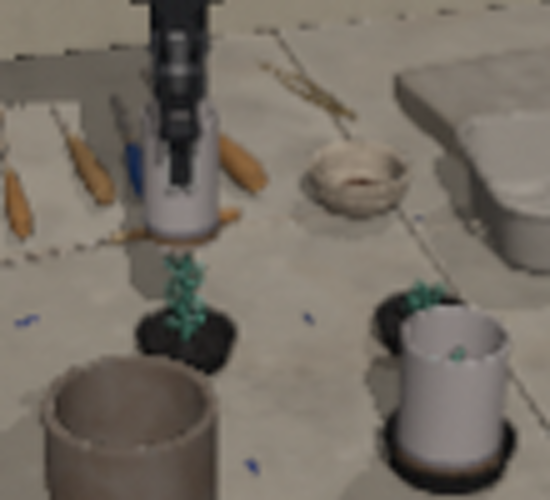

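The flask foot (183,233) is centred over the tree and base (186,335), as predicted. I'll lower it.

Emit:
servo_tool --pt "0 0 -0.08 0 0.3" --pt "0 0 -0.17 0 0.3" --pt "0 0 -0.26 0 0.3" --pt "0 0 -0.32 0 0.3" --pt "0 0 -0.35 0 0.3"

```text
clock: 14.85
position: [0.4613, 0.2806, 0.0904]
eef_rot: [-0.382, -3.118, 0.0]
wrist_force: [0.1, 0.4, -2.2]
width: 0.0489
grasp_force: 62.8
```

Emit:
servo_tool --pt "0 0 -0.025 0 0.3" --pt "0 0 -0.05 0 0.3" --pt "0 0 -0.075 0 0.3" --pt "0 0 -0.095 0 0.3" --pt "0 0 -0.095 0 0.3"

```text
clock: 15.35
position: [0.4611, 0.2807, 0.0715]
eef_rot: [-0.382, -3.118, 0.001]
wrist_force: [-1.0, 0.5, -2.4]
width: 0.0491
grasp_force: 62.8
```

Emit:
servo_tool --pt "0 0 -0.007 0 0.3" --pt "0 0 -0.014 0 0.3" --pt "0 0 -0.018 0 0.3" --pt "0 0 -0.018 0 0.3"

```text
clock: 15.75
position: [0.4616, 0.2808, 0.0691]
eef_rot: [0.382, 3.117, 0.001]
wrist_force: [-1.9, -1.5, 3.1]
width: 0.0488
grasp_force: 63.2
```

Emit:
servo_tool --pt "0 0 -0.004 0 0.3" --pt "0 0 -0.007 0 0.3" --pt "0 0 -0.007 0 0.3"

```text
clock: 16.05
position: [0.4618, 0.2808, 0.069]
eef_rot: [0.381, 3.117, 0.001]
wrist_force: [-4.7, -3.0, 15.3]
width: 0.0487
grasp_force: 64.1
```

Firm contact at the seat height. I'll release, rise, and head for the narrow short flask.

Emit:
servo_tool --pt "0 0 0.006 0 0.3" --pt "0 0 0.006 0 0.7" --pt "0 0 0.006 0 0.85" --pt "0 0 0.006 0 1" --pt "0 0 0.006 0 1"

```text
clock: 16.55
position: [0.4613, 0.2807, 0.0679]
eef_rot: [-0.382, -3.118, 0.0]
wrist_force: [-0.1, -0.0, -0.7]
width: 0.0852
grasp_force: 0.0
```

Emit:
servo_tool --pt "0 0 0.05 0 1" --pt "0 0 0.2 0 1" --pt "0 0 0.4 0 1" --pt "0 0 0.6 0 1" --pt "0 0 0.75 0 1"

```text
clock: 17.05
position: [0.4619, 0.281, 0.2215]
eef_rot: [0.382, 3.115, 0.002]
wrist_force: [0.2, -0.0, -0.0]
width: 0.0854
grasp_force: 0.0
```

Emit:
servo_tool --pt "-0.01 -0.15 0 0 1" --pt "-0.04 -0.4 0 0 1" --pt "-0.06 -0.62 0 0 1" --pt "-0.08 -0.84 0 0 1" --pt "-0.1 -1 0 0 1"

```text
clock: 17.55
position: [0.4409, 0.0786, 0.2189]
eef_rot: [0.383, 3.117, -0.001]
wrist_force: [0.4, 0.1, -0.1]
width: 0.0854
grasp_force: 0.0
```

Emit:
servo_tool --pt "-0.03 -0.2 0 0 1" --pt "-0.05 -0.4 0 0 1" --pt "-0.07 -0.62 0 0 1" --pt "-0.09 -0.84 0 0 1" --pt "-0.1 -1 0 0 1"

```text
clock: 18.05
position: [0.4209, -0.1217, 0.219]
eef_rot: [0.384, 3.117, -0.002]
wrist_force: [1.7, 0.6, -0.1]
width: 0.0852
grasp_force: 0.0
```

Emit:
servo_tool --pt "-0.03 -0.2 0 0 1" --pt "-0.06 -0.5 0 0 1" --pt "-0.08 -0.75 -0.1 0 1" --pt "-0.1 -0.92 -0.25 0 1" --pt "-0.1 -0.92 -0.35 0 1"

```text
clock: 18.55
position: [0.4011, -0.3083, 0.1481]
eef_rot: [0.388, 3.115, -0.005]
wrist_force: [-0.5, 0.8, 0.3]
width: 0.0855
grasp_force: 0.0
```

Run:
```python
from h import *
from cell import env,grab_frame
grab_frame("wrist");f=grab_frame("wrist"); print(env.get_state()["position"])
print(rim(f,(.4022,-.3047,.056),.024))
cv2.imwrite("pics/w11.png",f["image"][:,:,::-1])
```

```text
[ 0.39939826 -0.30323221  0.14550297]
(array([ 0.4021, -0.3047,  0.024 ]), 120)
```

View pics/w11.png

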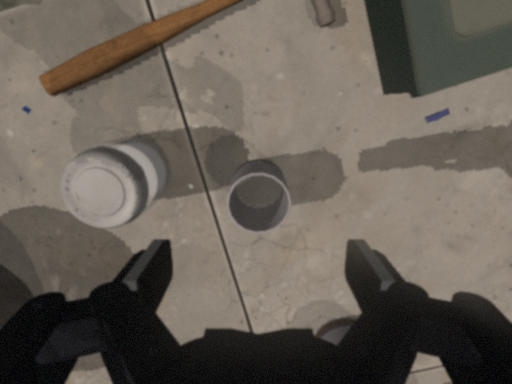

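The narrow short rim is at (260,202), centred between the fingers, with the jar at (105,185) clear of them.

Emit:
servo_tool --pt "0 -0.005 -0.12 0 1" --pt "0 -0.005 -0.26 0 1" --pt "0 -0.005 -0.4 0 1" --pt "0 -0.005 -0.5 0 1" --pt "0 -0.005 -0.53 0 1"

```text
clock: 19.15
position: [0.4013, -0.3027, 0.0418]
eef_rot: [-0.38, -3.117, -0.003]
wrist_force: [0.2, 0.6, -0.1]
width: 0.0852
grasp_force: 0.0
```

Emit:
servo_tool --pt "0 0 0 0 0.9" --pt "0 0 0 0 0.8" --pt "0 0 0 0 0.7"

```text
clock: 19.45
position: [0.4022, -0.3049, 0.0437]
eef_rot: [0.381, 3.116, -0.003]
wrist_force: [-0.5, -0.4, 0.4]
width: 0.0599
grasp_force: 0.0
```

Emit:
servo_tool --pt "0 0 -0.015 0 0.7" --pt "0 0 -0.015 0 0.55" --pt "0 0 -0.015 0 0.4" --pt "0 0 -0.015 0 0.3" --pt "0 0 -0.015 0 0.3"

```text
clock: 19.95
position: [0.4015, -0.3045, 0.0398]
eef_rot: [0.382, 3.118, -0.001]
wrist_force: [-1.1, 0.9, 5.2]
width: 0.0481
grasp_force: 61.2
```

Emit:
servo_tool --pt "0 0 0 0 0.3" --pt "0 0 0.03 0 0.3" --pt "0 0 0.15 0 0.3" --pt "0 0 0.35 0 0.3" --pt "0 0 0.6 0 0.3"

```text
clock: 20.45
position: [0.4001, -0.3029, 0.1589]
eef_rot: [-0.382, -3.114, -0.005]
wrist_force: [1.1, -1.2, -1.2]
width: 0.0482
grasp_force: 62.2
```

Emit:
servo_tool --pt "0.04 0.1 0.1 0 0.3" --pt "0.1 0.25 0.15 0 0.3" --pt "0.18 0.45 0.15 0 0.3" --pt "0.26 0.65 0.15 0 0.3" --pt "0.33 0.833 0.15 0 0.3"

```text
clock: 20.95
position: [0.4675, -0.1359, 0.1895]
eef_rot: [0.383, 3.118, 0.0]
wrist_force: [1.1, -0.0, -0.8]
width: 0.0478
grasp_force: 62.2
```

Emit:
servo_tool --pt "0.07 0.17 0 0 0.3" --pt "0.14 0.34 0 0 0.3" --pt "0.2 0.5 0 0 0.3" --pt "0.26 0.67 0 0 0.3" --pt "0.33 0.833 0 0 0.3"

```text
clock: 21.45
position: [0.5331, 0.0306, 0.1892]
eef_rot: [-0.382, -3.118, -0.0]
wrist_force: [0.2, 0.0, -1.5]
width: 0.0484
grasp_force: 62.2
```

Emit:
servo_tool --pt "0.08 0.2 0 0 0.3" --pt "0.16 0.4 0 0 0.3" --pt "0.24 0.6 0 0 0.3" --pt "0.32 0.78 0 0 0.3" --pt "0.33 0.833 0 0 0.3"

```text
clock: 21.95
position: [0.6001, 0.1992, 0.1888]
eef_rot: [0.377, 3.119, 0.002]
wrist_force: [-0.4, 0.5, -1.9]
width: 0.048
grasp_force: 62.4
```

Run:
```python
from h import *
from cell import env,grab_frame
for i in range(2): grab_frame("wrist")
f=grab_frame("wrist")
cv2.imwrite("pics/w12.png",cv2.resize(f["image"][:,:,::-1],(800,600)))
s=env.get_state();p=s["position"];print(p,s["width"],s["grasp_force"],s["wrist_force"])
c=project(f,[(.627,.257,.02)])[0]; print(c)
for h in (70,80,90): print(seeded(f,tuple(int(v) for v in c),46,.02,hi=h))
```

```text
[0.59863948 0.19563885 0.1886166 ] 0.048275779697236565 62.370371371507645 [-0.10162876 -0.09875439 -1.03301988]
[319.68709098 187.19220961]
(array([0.6264, 0.2563, 0.0333]), 148)
(array([0.627 , 0.2563, 0.0343]), 109)
(array([0.6271, 0.2561, 0.0351]), 100)
```

View pics/w12.png

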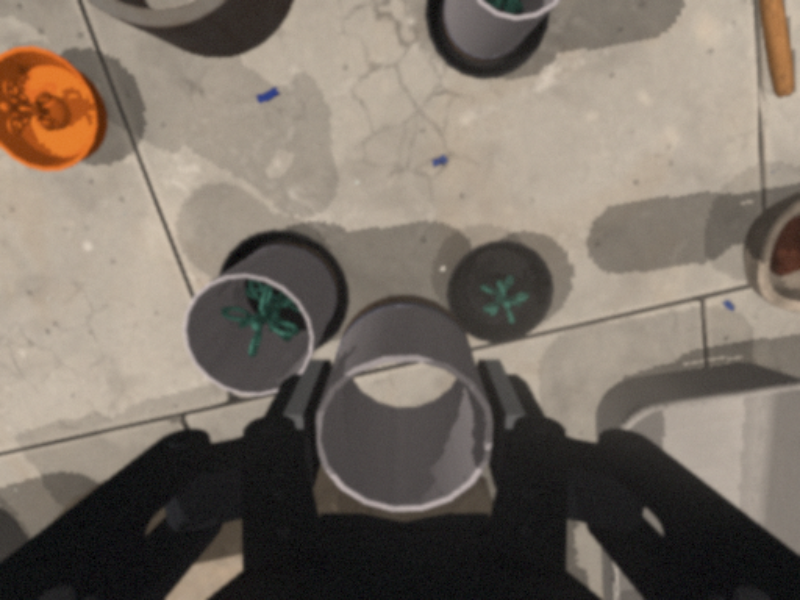

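The short flask is held upright, rim (316–493, 353–510). Its base is at (500,290). The two seated flasks at (250,330) and (495,30) look fine.

Run:
```python
from rel import *
np.set_printoptions(precision=4,suppress=True)
print(p)
print(fix([(316,425),(322,396),(350,368),(403,353),(460,368),(485,396),(493,430),(405,510)],p[2]+.0165,.025))
print(fix([(402,297),(365,310),(440,310)],p[2]-.0395,.025))
r=rim(f,(p[0],p[1],p[2]+.0165),.024,.005);print(r,r[0][:2]-p[:2])
```

```text
[0.5986 0.1947 0.1888]
(array([-0.0001,  0.0021]), array([-0.0009,  0.    , -0.0001, -0.0003,  0.0001, -0.0003, -0.0008,
       -0.0006]))
(array([0.0023, 0.0009]), array([ 0.0004, -0.0003, -0.0003]))
(array([0.5989, 0.1967, 0.0234]), 102) [0.0003 0.002 ]
```

Emit:
servo_tool --pt "0.04 0.1 0 0 0.3" --pt "0.09 0.2 0 0 0.3" --pt "0.125 0.28 0 0 0.3" --pt "0.135 0.302 0 0 0.3" --pt "0.135 0.302 0 0 0.3"

```text
clock: 22.65
position: [0.6262, 0.2548, 0.189]
eef_rot: [-0.383, -3.118, 0.001]
wrist_force: [-0.6, -0.8, -1.6]
width: 0.0479
grasp_force: 62.5
```

Emit:
servo_tool --pt "0 0 -0.07 0 0.3" --pt "0 0 -0.17 0 0.3" --pt "0 0 -0.27 0 0.3" --pt "0 0 -0.32 0 0.3" --pt "0 0 -0.32 0 0.3"

```text
clock: 23.15
position: [0.6248, 0.2547, 0.1226]
eef_rot: [-0.383, -3.114, 0.003]
wrist_force: [-0.0, -0.3, -0.8]
width: 0.0482
grasp_force: 62.4
```

Run:
```python
from h import *
from cell import env,grab_frame
f=grab_frame("wrist");f=grab_frame("side");p=env.get_state()["position"];print(p)
```

```text
[0.62649805 0.25545446 0.12531144]
```

Emit:
servo_tool --pt "0 0 -0.07 0 0.3" --pt "0 0 -0.14 0 0.3" --pt "0 0 -0.2 0 0.3" --pt "0 0 -0.25 0 0.3" --pt "0 0 -0.28 0 0.3"

```text
clock: 23.75
position: [0.6256, 0.2558, 0.0672]
eef_rot: [-0.382, -3.116, 0.001]
wrist_force: [-1.5, -0.6, -1.2]
width: 0.0481
grasp_force: 62.5
```

Emit:
servo_tool --pt "0 0 -0.025 0 0.3" --pt "0 0 -0.05 0 0.3" --pt "0 0 -0.075 0 0.3" --pt "0 0 -0.095 0 0.3" --pt "0 0 -0.095 0 0.3"

```text
clock: 24.25
position: [0.626, 0.2559, 0.0495]
eef_rot: [-0.382, -3.117, 0.0]
wrist_force: [-0.6, -0.1, -1.2]
width: 0.048
grasp_force: 62.5
```

Emit:
servo_tool --pt "0 0 -0.007 0 0.3" --pt "0 0 -0.014 0 0.3" --pt "0 0 -0.018 0 0.3" --pt "0 0 -0.018 0 0.3"

```text
clock: 24.65
position: [0.6263, 0.2559, 0.0465]
eef_rot: [-0.382, -3.118, -0.0]
wrist_force: [-0.4, -0.4, -2.1]
width: 0.0481
grasp_force: 62.5
```

Emit:
servo_tool --pt "0 0 -0.005 0 0.3" --pt "0 0 -0.01 0 0.3" --pt "0 0 -0.01 0 0.3"

```text
clock: 24.95
position: [0.6265, 0.256, 0.0461]
eef_rot: [0.382, 3.117, 0.0]
wrist_force: [-3.5, -0.9, 7.3]
width: 0.048
grasp_force: 63.4
```

Seated at 6 mm with firm contact. I'll release and rise.

Emit:
servo_tool --pt "0 0 0.005 0 0.3" --pt "0 0 0.005 0 0.7" --pt "0 0 0.005 0 0.85" --pt "0 0 0.005 0 1" --pt "0 0 0.005 0 1"

```text
clock: 25.45
position: [0.6264, 0.2559, 0.0454]
eef_rot: [-0.382, -3.118, 0.0]
wrist_force: [-0.2, -0.1, -0.1]
width: 0.0853
grasp_force: 0.0
```

Emit:
servo_tool --pt "0 0 0.05 0 1" --pt "0 0 0.2 0 1" --pt "0 0 0.4 0 1" --pt "0 0 0.65 0 1" --pt "0 0 0.9 0 1"

```text
clock: 25.95
position: [0.6259, 0.2558, 0.2277]
eef_rot: [-0.382, -3.118, 0.0]
wrist_force: [0.5, -0.0, 0.4]
width: 0.0855
grasp_force: 0.0
```

Emit:
servo_tool --pt "-0.1 -0.15 0 0 1" --pt "-0.3 -0.35 0 0 1" --pt "-0.5 -0.5 0 0 1" --pt "-0.65 -0.6 0 0 1" --pt "-0.65 -0.6 0 0 1"

```text
clock: 26.45
position: [0.4913, 0.1339, 0.2257]
eef_rot: [-0.384, -3.114, 0.002]
wrist_force: [0.2, 0.2, -0.0]
width: 0.0853
grasp_force: 0.0
```

Run:
```python
from h import *
from cell import env,grab_frame
grab_frame("wrist"); f=grab_frame("wrist")
for n,P,r in(("WT",(.594,.1168,.096),.0325),("NT",(.461,.281,.096),.024),("NS",(.627,.2565,.062),.024)): print(n,rim(f,P,r),project(f,P)[0])
a=f["image"]; s=grab_frame("side")["image"][110:310,200:360]
s=cv2.resize(s,(480,600),interpolation=cv2.INTER_CUBIC)
cv2.imwrite("pics/w13.png",s[:,:,::-1]); print(env.get_state()["position"])
```

```text
WT (array([0.5943, 0.1174, 0.0326]), 120) [263.75837647 281.87480966]
NT (array([0.4608, 0.2813, 0.0238]), 120) [415.37316228 107.48980662]
NS (array([0.6278, 0.2566, 0.0243]), 64) [391.86057136 261.95650106]
[0.4973925  0.13604918 0.22679201]
```

View pics/w13.png

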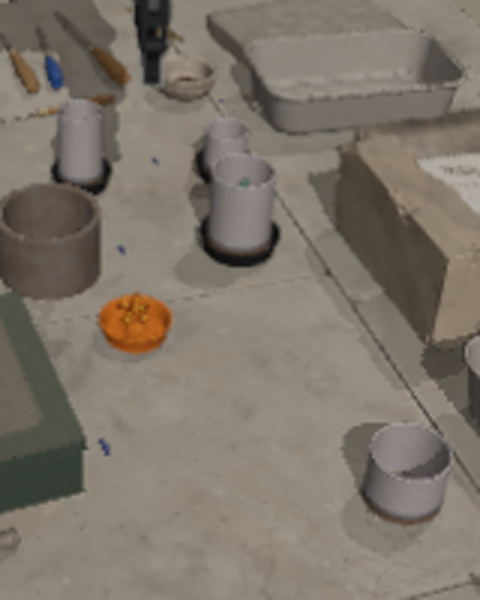

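All three flasks stand upright in their bases: crop (240,210), (80,145) and (225,150). The spare is untouched at (407,475). I'm handing in.

```bash
python3 -c "
from cell import job_done
print(job_done())"
```

```text
the job is handed in; nothing more can be done
None
```

The job is handed in at about 27 s: all three flasks stand upright, fully down on their matching bases, and the spare is untouched, but I viewed 16 pictures, two over the limit of 14.

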